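# Close the sterilizer basket and hold its vent open

### The job

Gently lower the open lid of the sterilizer basket until it is fully closed. Then pull the orange spring-return vent handle on its front straight out until its little pointer stands level with the middle of the green clip, and keep it there: finish while still holding the handle at the mark with the fingers, with nothing let go. Leave the teether in the basket, and the bottles, jar and funnel where they are.

Things in the scene. Friction and masses are not known exactly. Their poses are not given: they have to be found in the camera images.
- sterilizer: Small bottle sterilizer, fixed, turned by its yaw. Origin: centre of its underside, 3 mm above the counter (on a mat); its -x is the front. White-grey plinth 150 (x) x 220 (y) x 30 high, on it a white slatted basket 140 x 210, rim 95 mm above the origin. A tongue 120 wide (y), 8 thick, runs out in front from the plinth (x = -75) to x = -205.
- lid (a joint): Angle of the pale aqua lid, rad: 0 = closed flat on the rim, grows as it opens up about the far (+x) rim; starts at 0.75 to 1.15. Friction hinge (0.17 N m): it stays where left; 1 to 2 N at the edge moves it. 150 g, 150 mm from hinge to free edge, 210 wide, 6 thick, no knob: push its smooth outer face, which looks up and to +x when open, from beyond the edge.
- lid_hinge (a point): Point on the lid's hinge axis, mid-width: 70 mm in +x and 95.5 mm up from the sterilizer's origin. The axis runs along the sterilizer's y.
- lid_edge (a point): Middle of the lid's free edge, on its outer (upper when closed) face, 150 mm from the hinge. When closed it is 80 mm in -x of the sterilizer's origin, 101.5 mm up.
- vent_slide (a joint): Pull-out of the orange vent slide, m: 0 = in, at rest; grows as the handle is pulled out along the sterilizer's -x; stop at 0.07. A return spring pulls it in: 3.6 N at 0, plus 0.9 N per 10 mm (about 8.5 N at 55 mm). Let go, it springs back to 0.
- vent_handle (a point): Centre of the top of the orange upright handle: a block 16 mm across (sterilizer y) x 24 mm along the pull (x), top 75 mm and foot 13 mm above the sterilizer's origin. At rest at x = -120, y = 0 of the sterilizer, 33 mm clear of the plinth. Both y sides are free above 24 mm: pinch it across y from above.
- vent_pointer (a point): Tip of the orange pointer, 4 mm wide in x, which sticks out from the handle's foot to the sterilizer's +y. The tip lies at the same x as the handle's centre, 36 mm to +y of it, 16 mm above the sterilizer's origin; it moves with the handle.
- green_clip: Green marker clip fixed on the tongue beside the pointer's way, 12 (x) x 18 (y) x 16 high, turned as the sterilizer. Origin: centre of its underside; in the sterilizer's frame 8 mm up, y = +48, x between -172 and -150 (differs each time). The pointer is at the mark when both have the same x in the sterilizer's frame (a pull of 30 to 52 mm).
- teether: Lilac ring teether, outer diameter 66, 14 high, lying loose in the basket. Origin: centre of its underside.
- bottle_a: Short glass bottle, blue collar, diameter 52, 80 high, loose beside the sterilizer. Origin: centre of its underside.
- bottle_b: The same with a cream collar.
- bottle_c: The same with an ochre collar.
- funnel: Pale yellow plastic funnel standing mouth down, diameter 72, 75 high. Origin: centre of its underside.
- jar: Frosted plastic storage jar with a steel lever on its lid, diameter 92, 120 high. Origin: centre of its underside.

How it is judged:
On the way, in this order (a step that is already met when the one before it is completed fails the run):
1. the lid is fully closed (value of joint lid below 0.05 rad), for 0.2 s.
2. the vent pointer is held level with the green clip, by the fingers (x of vent_pointer in the frame of green_clip between -0.006 and 0.006 m and contact force between the fingers and vent_slide above 2 N), for 0.3 s.
At the end, for the whole second after the job is handed in: Lid closed (under 0.05 rad), the pointer within 6 mm of the middle of the green clip along the pull and still, the fingers bearing on the vent slide with more than 2 N, the teether, bottles, funnel and jar within 30 mm of where they began (all of step 2 and value of joint lid below 0.05 rad and velocity of joint vent_slide between -0.01 and 0.01 m/s and distance of each of teether, bottle_a, bottle_b, bottle_c, funnel, jar from where it was at the start of the episode below 0.03 m); the arm keeps its last pose, push and grip.
It fails at once if the lid is slammed (closing faster than 3 rad/s) (velocity of joint lid below -3 rad/s).
It fails at once if a bottle, the jar, the funnel or the teether is moved more than 30 mm or a standing one is tipped (distance of any of teether, bottle_a, bottle_b, bottle_c, funnel, jar from where it was at the start of the episode above 0.03 m or angle between any of bottle_a, bottle_b, bottle_c, funnel, jar's own z axis and vertical above 0.6 rad).
It also fails if it takes over 54 s, if anything falls off the work surface, if the arm or the gripper's body presses on something with over 40 N, if the wrist force passes 120 N, or if a joint passes its speed limit or range.

### The arm

A 7-joint arm with a two-finger parallel gripper is mounted at the origin on the work surface. World frame = base frame: x ahead of the robot, y to its left, z up, the work surface at z = 0. Lengths are in m, angles in rad, forces in N, time in s.
With the tool pointing down it reaches from about 0.425 to 1.025 m from the base axis. Payload 9.4 kg.
Tool frame: the origin (TCP) lies on the centre line of the jaws, within the pads' length; the fingertips stand 25 mm ahead of it and the grasp point (between the pads) lies 6 mm ahead of it; z points along the fingers, y is the direction in which the jaws open and shut (so a half turn about z gives the same grasp; the last joint's range is limited). The gripper opens to 85 mm and grips with 20 to 120 N. Pads are 22 mm wide; open, the fingers measure 114 mm over their backs; the gripper's body (76 mm by 85 mm) begins 54 mm behind the grasp point. The pads swing forward as they close: fully open they stand 13 mm farther back than shut.
Start: joints at [1.194, 0.599, -0.003, 1.599, 0.002, 0.943, -0.08], TCP at [0.214, -0.693, 0.256] pointing down, gripper open.
Joint ranges: [-2.57, 2.57], [-0.35, 1.97], [-1.29, 1.29], [0.11, 2.56], [-1.05, 4.19], [0.11, 1.86], [-2.63, 2.63]. Speed limits (rad/s): [2.22, 2.22, 3.01, 3.01, 3.14, 3.14, 3.14].

### API

Orientations are given as a unit quaternion [w, x, y, z].
In Python, from workcell import get_state, get_image, sign_off, trace gives the robot as it stands. The module is installed in compiled form; this text tells all that it offers.
- The arm moves only by the shell command python3 -m creep 'ROWS'. ROWS is JSON, a list of rows, each an object with "offset": the shift along the tool's x, y, z in units of 0.08 m (1.0 is 0.08 m), a list of three; "angular": the turn, a rotation vector about the tool's x, y, z in units of pi/2 rad (1.0 is pi/2 rad), a list of three; "jaw": the opening, from 0 (shut) to 1 (fully open). A call has 1 to 20 rows; each row is the pose to reach, as a shift and turn from the pose commanded when the call began, along the tool's axes at that moment; what a row does not reach only later rows make up. A row lasts 1/10 s, in which the tool goes at most 50 mm and 8.59 degrees, less where a joint would pass 70% of its speed; a pose out of reach is approached as far as the arm can. A call with a number of a shift or a turn outside -1 to 1 is refused whole. A call with a gripper value outside its range is refused whole. The fingers move at their own pace and stop on an object; the grip force is fixed at half the most. Time passes only in rows, so rows that repeat a pose let the fingers close. It gives the time, the measured TCP pose, the force and the opening at its end, in the units of the state.
- get_state(): the state, without advancing time (a new reading comes with each control period).
- get_image(name): name is "scene" or "side" or "wrist"; returns a dict with "color" (384x512x3 uint8, blue, green, red), "fovy" (degrees; the focal length in pixels is half the picture's height over the tangent of half this angle, whatever the lens; pixels are square), "cx", "cy" (the principal point, pixels), "R" (3x3) and "t" (3): a world point X has camera coordinates R X + t. Camera axes: x right, y down, z forward; pixel columns grow to the right and rows downward; lengths in m; the calibration is good to about 2 mm. The wrist camera is an equidistant fisheye: a pixel r from the principal point sees the ray r / f radians off the axis. A picture is of the moment at which its call begins. There is no depth.
- sign_off(): hands the job in, once; it reports no verdict.
Trained networks look in a picture, given as the dict that the camera call returned (one of the last four; its "shot" number tells which), for a name from the list of things; names that differ only in an ending like _2 or _b are one class to them, and where a whole thing is asked for, a point or a joint stands for the part that bears it (a point fixed in the world has none). Each returns a list of dicts, best first, with "score" (0 to 1); they miss things now and then, are a little off and sometimes report something else, mostly with a low value. They report only what shows in the picture. A call takes as long as a camera call.
- trace(picture, target): "region" (384x512 bool, what is visible of it) and "location" ([column, row] in pixels, amid what is visible of it).
The state is a dict: "t": time; "qpos": joint angles; "joint_velocities": joint speeds; "effort": joint torques, N m; "ee_pos": TCP position; "eef_rot": TCP orientation; "ft_force": force on the tool from outside, world axes, zero at the start; "ft_torque": the same for the moment, N m; "finger_gap": opening from 0.0 (shut) to 1.0 (fully open).
Only numpy, scipy, OpenCV 4.12 (cv2) and the standard library are available. Lean on these libraries where they do the work, as an engineer would, in place of code of your own. Each camera call takes 0.05 s, during which the arm holds its last target.

## Working session

There is one attempt and no reset: what is moved stays moved. The work goes in short steps, Python scripts to look and compute and a shell command to move; the robot and the scene stay as the last step left them, time stands still between calls to the robot, and variables do not carry over. Pictures are saved under pics/ and viewed, and the job is handed in when it is done.

```bash
mkdir -p pics; cat > h.py <<'E'
import numpy as np, cv2
from workcell import get_state,get_image,trace
def save(im,n): cv2.imwrite('pics/'+n+'.png',im['color'])
def f(im): return im['color'].shape[0]/2/np.tan(np.radians(im['fovy'])/2)
def ray(im,uv):
    d=np.array([(uv[0]-im['cx'])/f(im),(uv[1]-im['cy'])/f(im),1.]);R=np.array(im['R']);t=np.array(im['t'])
    return -R.T@t, R.T@(d/np.linalg.norm(d))
def onz(im,uv,z):
    c,d=ray(im,uv); return c+d*(z-c[2])/d[2]
def proj(im,X):
    X=np.atleast_2d(X); c=X@np.array(im['R']).T+np.array(im['t'])
    return np.c_[im['cx']+f(im)*c[:,0]/c[:,2],im['cy']+f(im)*c[:,1]/c[:,2]]
def tri(rs):
    A=0;b=0
    for c,d in rs:
        P=np.eye(3)-np.outer(d,d);A=A+P;b=b+P@c
    X=np.linalg.solve(A,b);return X,[np.linalg.norm((np.eye(3)-np.outer(d,d))@(X-c)) for c,d in rs]
E
python3 - <<'E'
from h import *
s=get_state();print(s)
for n in ['scene','side']:
    im=get_image(n);save(im,n+'0');print(n,im['fovy'],-np.array(im['R']).T@np.array(im['t']))
    for k in ['sterilizer','lid','vent_handle','green_clip','vent_pointer','jar','funnel','bottle_a','teether','vent_slide']:
        try: print(k,[(np.round(r['location'],1).tolist(),round(r['score'],2),int(r['region'].sum())) for r in trace(im,k)])
        except Exception as e: print(k,e)
im=get_image('wrist');save(im,'wrist0')
E
```

```text
{'t': 0.0, 'qpos': array([ 1.19431034,  0.60010638, -0.00255215,  1.60012889,  0.00179232,
        0.94287046, -0.07979432]), 'joint_velocities': array([-3.76829735e-04,  1.49589374e-03,  5.79031182e-04,  4.84484191e-05,
       -1.63761741e-04,  1.49280795e-04,  4.11554478e-04]), 'effort': array([-1.00791643e-03, -7.76454163e+01,  1.56405855e+00, -2.58009928e+01,
        1.23082145e-02,  8.92364827e-03, -1.69985753e-05]), 'ee_pos': array([ 0.213974  , -0.69226147,  0.25543067]), 'eef_rot': array([-7.34695937e-04,  9.88781776e-01,  1.49365422e-01, -1.75691355e-04]), 'ft_force': array([0.27743941, 0.01959107, 0.42455425]), 'ft_torque': array([ 0.00503433, -0.0114954 ,  0.00844866]), 'finger_gap': 0.994342605681936}
scene 42.4582910318261 [ 0.72381319 -0.79783599  1.09770044]
sterilizer []
lid [([274.1, 182.3], 0.7, 2108)]
vent_handle [([220.7, 209.1], 0.57, 264)]
green_clip []
vent_pointer []
jar [([212.7, 276.9], 0.77, 1971)]
funnel [([215.7, 163.0], 0.67, 387)]
bottle_a [([267.1, 271.3], 0.85, 572), ([243.6, 161.8], 0.6, 322)]
teether [([252.8, 201.6], 0.5, 213)]
vent_slide [([222.3, 213.2], 0.73, 258)]
side 43.89895698124734 [0.21535239 0.57224516 0.8806055 ]
sterilizer [([256.1, 224.1], 0.87, 10372)]
lid [([227.5, 172.3], 0.9, 721), ([185.8, 270.9], 0.66, 878)]
vent_handle [([289.7, 236.4], 0.86, 403)]
green_clip []
vent_pointer [([290.4, 237.5], 0.65, 461), ([232.3, 171.7], 0.62, 738)]
jar [([336.9, 159.6], 0.97, 2105)]
funnel [([267.8, 323.8], 0.95, 976)]
bottle_a [([228.8, 288.5], 0.9, 872), ([274.6, 158.8], 0.77, 532), ([289.2, 235.2], 0.74, 393), ([184.4, 267.4], 0.69, 875)]
teether [([242.7, 223.5], 0.77, 457)]
vent_slide [([290.7, 237.0], 0.91, 423), ([274.3, 160.5], 0.68, 555), ([266.5, 325.0], 0.36, 1013)]
```

```bash
python3 - <<'E'
import cv2
for n,c in [('scene0',(180,130,320,310)),('side0',(150,130,380,350))]:
    i=cv2.imread(f'pics/{n}.png'); j=i[c[1]:c[3],c[0]:c[2]]; cv2.imwrite(f'pics/{n}z.png',cv2.resize(j,None,fx=3,fy=3,interpolation=cv2.INTER_CUBIC)[:600,:800])
E
```

```text
(no output)
```

View pics/scene0.png

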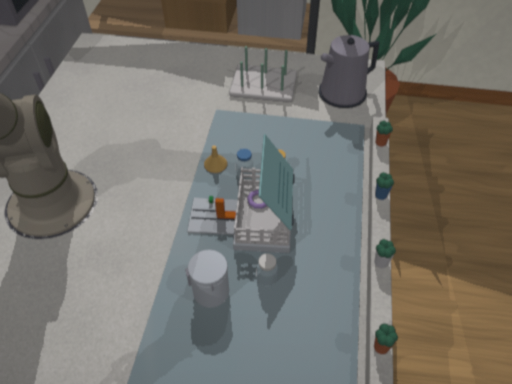

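View pics/side0.png

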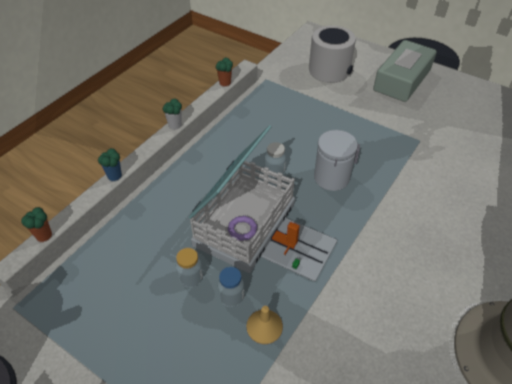

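View pics/scene0z.png

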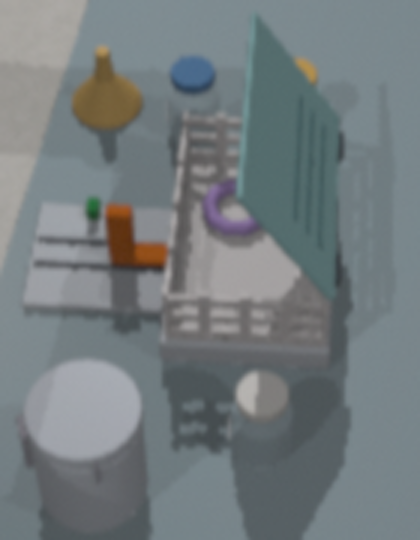

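View pics/side0z.png

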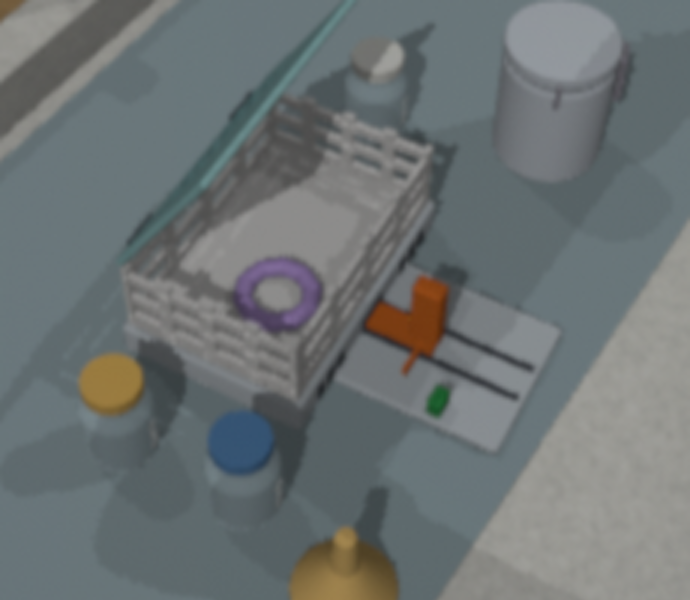

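View pics/wrist0.png

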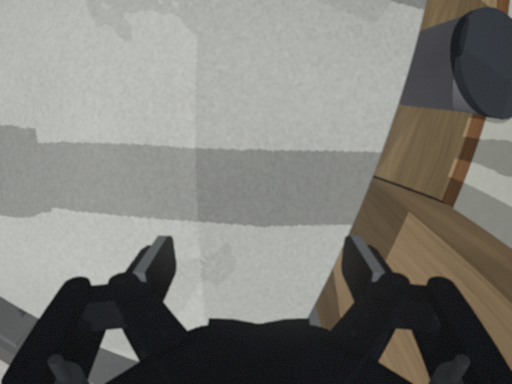

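The scene and side views agree. The tongue, the orange handle at (220,209) in scene, the green clip at (211,199) and the lid's quad all show clearly. I'll fit the pose from these.

```bash
cat > fit.py <<'E'
from h import *
from scipy.optimize import least_squares
def T(p,P):
    P=np.atleast_2d(P);c,s=np.cos(p[2]),np.sin(p[2])
    return np.c_[p[0]+c*P[:,0]-s*P[:,1],p[1]+s*P[:,0]+c*P[:,1],P[:,2]+.003]
def lidp(a,r,y,h=.006): # outer face point
    return [.07-r*np.cos(a)+h*np.sin(a)*1, y, .0955+r*np.sin(a)+h*np.cos(a)]
if __name__=='__main__':
    S,D=get_image('scene'),get_image('side')
    sc=lambda u,v:(180+u/3,130+v/3); sd=lambda u,v:(150+u/3,130+v/3)
    obs=[(S,sc(40,204),lambda p:[-.205,.06,.008]),(S,sc(26,305),lambda p:[-.205,-.06,.008]),
     (D,sd(561,330),lambda p:[-.205,-.06,.008]),(D,sd(492,450),lambda p:[-.205,.06,.008]),
     (S,sc(120,206),lambda p:[-.12,0,.075]),(D,sd(430,285),lambda p:[-.12,0,.075]),
     (S,sc(165,298),lambda p:[-.07,-.105,.095]),(S,sc(186,117),lambda p:[-.07,.105,.095]),(D,sd(432,150),lambda p:[-.07,-.105,.095]),
     (D,sd(300,338),lambda p:[-.07,.105,.095]),
     (S,sc(95,207),lambda p:[p[4],.048,.016]),(D,sd(439,400),lambda p:[p[4],.048,.016]),
     (S,sc(255,16),lambda p:lidp(p[3],.15,.105)),(S,sc(240,195),lambda p:lidp(p[3],.15,-.105)),
     (D,sd(355,0),lambda p:lidp(p[3],.15,-.105)) ]
    fun=lambda p:np.concatenate([proj(im,T(p,m(p)))[0]-uv for im,uv,m in obs])
    r=least_squares(fun,[.7,-.2,0,.9,-.16],loss='soft_l1')
    print(np.round(r.x,4));print(np.round(fun(r.x).reshape(-1,2),1).tolist())
    np.save('p.npy',r.x)
    for n,im in (('s',S),('d',D)):
        i=cv2.resize(im['color'],None,fx=3,fy=3)
        for P in [[-.205,.06,.008],[-.205,-.06,.008],[-.12,0,.075],[-.07,.105,.095],[-.07,-.105,.095],[.07,-.105,.095],[.07,.105,.095],[r.x[4],.048,.008],lidp(r.x[3],.15,.105),lidp(r.x[3],.15,-.105),lidp(r.x[3],0,-.105),lidp(r.x[3],0,.105)]:
            u=proj(im,T(r.x,P))[0]*3+1; cv2.circle(i,tuple(int(x) for x in u),4,(0,0,255),1)
        cv2.imwrite(f'pics/fit_{n}.png',i[330:930,400:1200])
    for im,nm in ((S,'s'),(D,'d')):
        for k,z in (('jar',.06),('funnel',.037),('bottle_a',.04)):
            for q in trace(im,k): print(nm,k,round(q['score'],2),np.round(onz(im,q['location'],z),3))
E
python3 fit.py
```

```text
[ 0.6118  0.0321  0.0931  0.9937 -0.1547]
[[0.7, -1.4], [-1.1, -1.3], [-0.0, -1.9], [0.9, -0.9], [-0.2, 0.5], [-0.6, -1.0], [-0.5, -2.1], [-0.4, -2.5], [-0.3, -2.7], [-2.3, 2.4], [-0.9, -0.1], [-0.4, -0.5], [-0.1, -2.4], [-0.1, 0.3], [1.7, -5.9]]
s jar 0.58 [ 0.513 -0.211  0.06 ]
s funnel 0.7 [0.442 0.193 0.037]
s bottle_a 0.9 [ 0.65  -0.154  0.04 ]
s bottle_a 0.83 [0.53  0.211 0.04 ]
s bottle_a 0.17 [0.433 0.188 0.04 ]
d jar 0.79 [ 0.523 -0.225  0.06 ]
d funnel 0.98 [0.424 0.23  0.037]
d bottle_a 0.95 [0.527 0.202 0.04 ]
d bottle_a 0.78 [0.627 0.212 0.04 ]
d bottle_a 0.59 [ 0.652 -0.163  0.04 ]
```

View pics/fit_s.png

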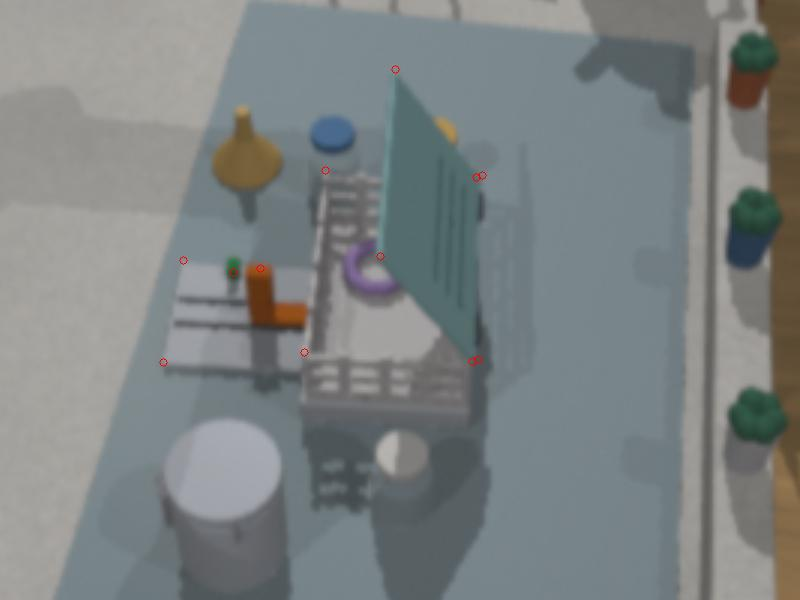

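View pics/fit_d.png

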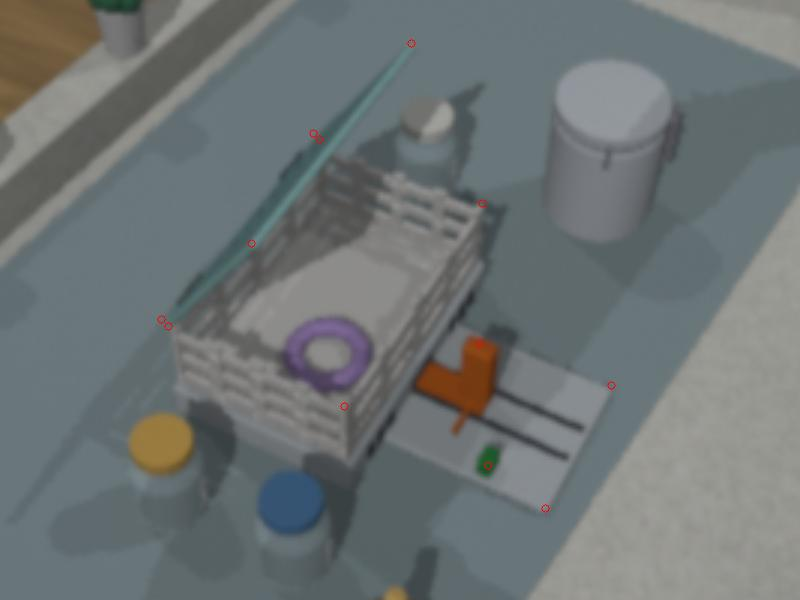

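```bash
python3 - <<'E'
import cv2
i=cv2.imread('pics/scene0.png'); cv2.imwrite('pics/za.png',cv2.resize(i[160:260,185:318],None,fx=6,fy=6,interpolation=cv2.INTER_CUBIC))
i=cv2.imread('pics/side0.png'); cv2.imwrite('pics/zb.png',cv2.resize(i[190:290,210:343],None,fx=6,fy=6,interpolation=cv2.INTER_CUBIC))
E
```

```text
(no output)
```

View pics/za.png

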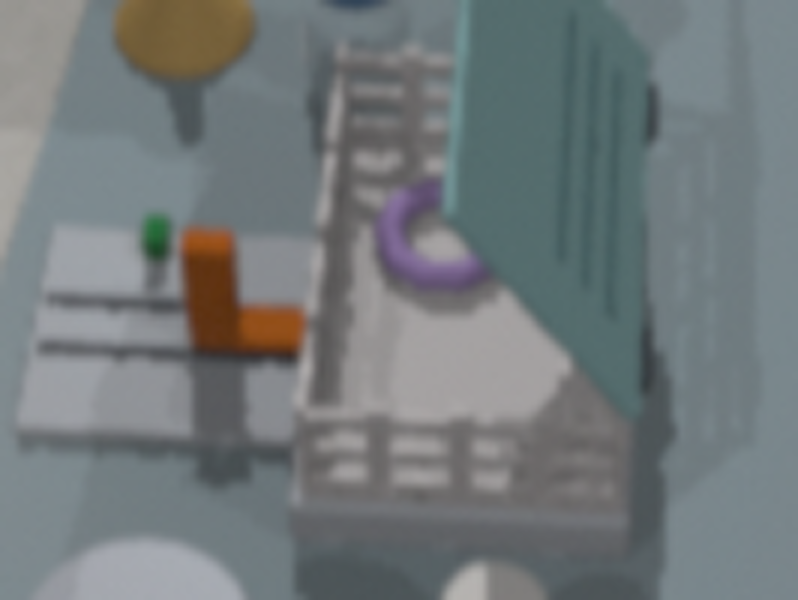

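View pics/zb.png

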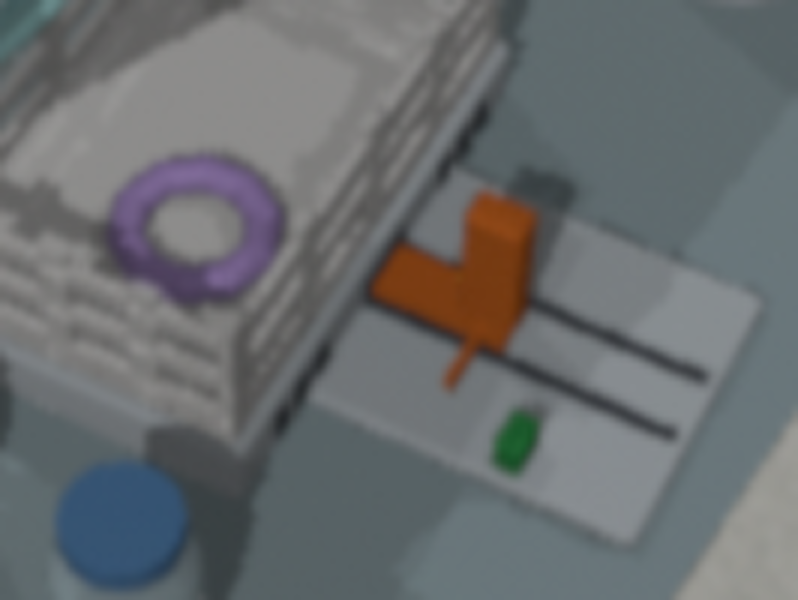

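```bash
python3 - <<'E'
import re
s=open('fit.py').read()
a=s.index("    sc=lambda");b=s.index("    fun=")
new='''    sc=lambda u,v:(185+(u+.5)/6-.5,160+(v+.5)/6-.5); sd=lambda u,v:(210+(u+.5)/6-.5,190+(v+.5)/6-.5)
    obs=[(S,sc(52,226),lambda p:[-.205,.06,.008]),(S,sc(18,432),lambda p:[-.205,-.06,.008]),
     (D,sd(762,300),lambda p:[-.205,-.06,.008]),(D,sd(632,547),lambda p:[-.205,.06,.008]),
     (S,sc(209,238),lambda p:[-.12,0,.075]),(D,sd(503,208),lambda p:[-.12,0,.075]),
     (S,sc(298,408),lambda p:[-.07,-.105,.095]),(S,sc(343,43),lambda p:[-.07,.105,.095]),
     (D,sd(238,330),lambda p:[-.07,.105,.095]),(D,sd(447,385),lambda p:[-.12,.036,.016]),
     (S,sc(155,237),lambda p:[p[4],.048,.016]),(D,sd(517,435),lambda p:[p[4],.048,.016]),
     (S,sc(448,212),lambda p:lidp(p[3],.15,-.105)),(S,(264.8,135.4),lambda p:lidp(p[3],.15,.105)),(S,sc(636,414),lambda p:lidp(p[3],.0,-.105)),
     (D,((400+410)/3,(330+47)/3),lambda p:lidp(p[3],.15,-.105)),(D,((400+250)/3,(330+246)/3),lambda p:lidp(p[3],.15,.105)) ]
'''
open('fit.py','w').write(s[:a]+new+s[b:])
E
python3 fit.py
```

```text
[ 0.6107  0.0327  0.0943  0.9898 -0.1534]
[[0.4, -0.8], [-0.3, -1.3], [0.7, -1.2], [0.4, -1.3], [0.1, -0.2], [-0.3, 0.2], [-0.1, -0.5], [-0.5, -0.5], [-1.2, 1.0], [0.1, -1.2], [0.4, -0.4], [0.0, 0.9], [0.0, 0.2], [-0.6, -2.6], [1.5, 0.5], [0.5, -1.1], [0.6, -0.7]]
s jar 0.58 [ 0.513 -0.215  0.06 ]
s funnel 0.67 [0.441 0.195 0.037]
s bottle_a 0.95 [ 0.649 -0.153  0.04 ]
s bottle_a 0.83 [0.524 0.214 0.04 ]
d jar 0.89 [ 0.522 -0.215  0.06 ]
d funnel 0.63 [0.52  0.198 0.037]
d funnel 0.62 [0.421 0.226 0.037]
d bottle_a 0.89 [0.524 0.2   0.04 ]
d bottle_a 0.79 [0.623 0.219 0.04 ]
d bottle_a 0.71 [ 0.652 -0.154  0.04 ]
d bottle_a 0.26 [ 0.528 -0.242  0.04 ]
```

View pics/fit_d.png

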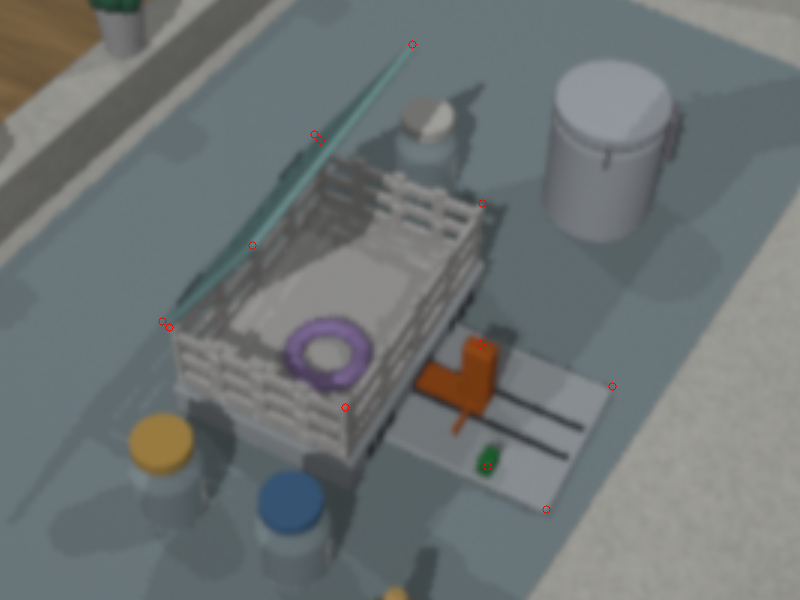

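```bash
python3 -m creep '[{"offset":[0,-0.3,-0.6],"angular":[0,0,0.07],"jaw":0},{"offset":[0.2,-0.8,-0.9],"angular":[0,0,0.131],"jaw":0},{"offset":[0.5,-1,-0.9],"angular":[0,0,0.131],"jaw":0},{"offset":[0.5,-1,-0.9],"angular":[0,0,0.131],"jaw":0}]'; python3 - <<'E'
from h import *
s=get_state();print(s['t'],s['ee_pos'],s['eef_rot'],s['qpos'])
E
```

```text
t: 2.35
ee_pos: [0.232, -0.6014, 0.33]
eef_rot: [0.0, 0.999, 0.049, 0.001]
ft_force: [1.0, 0.2, -0.7]
finger_gap: 0.331
2.35 [ 0.23195326 -0.60141028  0.33004334] [3.62715131e-04 9.98785987e-01 4.92397741e-02 1.36590212e-03] [ 1.08321597  0.43042908  0.04769451  1.7154277  -0.0264004   0.99460527
 -0.33136099]
```

```bash
M='x'; python3 -m creep '[{"offset":[0.4,-0.4,0],"angular":[0,0,0],"jaw":0},{"offset":[0.8,-0.8,0],"angular":[0,0,0],"jaw":0},{"offset":[1,-1,0],"angular":[0,0,0],"jaw":0}]' && python3 -m creep '[{"offset":[0.4,-0.4,0],"angular":[0,0,0],"jaw":0},{"offset":[0.8,-0.8,0],"angular":[0,0,0],"jaw":0},{"offset":[1,-1,0],"angular":[0,0,0],"jaw":0}]' && python3 -m creep '[{"offset":[0.4,-0.4,0],"angular":[0,0,0],"jaw":0},{"offset":[0.8,-0.8,0],"angular":[0,0,0],"jaw":0},{"offset":[1,-1,0],"angular":[0,0,0],"jaw":0}]'
```

```text
t: 2.65
ee_pos: [0.3034, -0.5146, 0.3281]
eef_rot: [-0.001, 0.999, 0.049, 0.0]
ft_force: [-0.1, -1.0, 0.2]
finger_gap: 0.001
t: 2.95
ee_pos: [0.3756, -0.4272, 0.3281]
eef_rot: [-0.001, 0.999, 0.049, 0.0]
ft_force: [-0.3, -1.0, -0.7]
finger_gap: -0.003
t: 3.25
ee_pos: [0.4477, -0.3399, 0.3281]
eef_rot: [-0.001, 0.999, 0.049, 0.0]
ft_force: [0.2, 0.0, -0.7]
finger_gap: -0.003
```

```bash
python3 -m creep '[{"offset":[0.4,-0.4,0],"angular":[0,0,0],"jaw":0},{"offset":[0.8,-0.8,0],"angular":[0,0,0],"jaw":0},{"offset":[1,-1,0],"angular":[0,0,0],"jaw":0}]' && python3 -m creep '[{"offset":[0.4,-0.4,0],"angular":[0,0,0],"jaw":0},{"offset":[0.8,-0.8,0],"angular":[0,0,0],"jaw":0},{"offset":[1,-1,0],"angular":[0,0,0],"jaw":0}]' && python3 -m creep '[{"offset":[0.4,-0.4,0],"angular":[0,0,0],"jaw":0},{"offset":[0.8,-0.8,0],"angular":[0,0,0],"jaw":0},{"offset":[1,-1,0],"angular":[0,0,0],"jaw":0}]' && python3 -m creep '[{"offset":[0,-0.5,0],"angular":[0,0,0],"jaw":0},{"offset":[0.1,-1,0],"angular":[0,0,0],"jaw":0},{"offset":[0.1,-1,0],"angular":[0,0,0],"jaw":0}]' && python3 -m creep '[{"offset":[0,-0.43,0],"angular":[0,0,0],"jaw":0},{"offset":[0,-0.43,0],"angular":[0,0,0],"jaw":0}]'
python3 - <<'E'
from h import *
im=get_image('scene');save(im,'s1');D=get_image('side');save(D,'d1')
cv2.imwrite('pics/s1b.png',np.hstack([cv2.resize(im['color'][90:290,150:350],(400,400)),cv2.resize(D['color'][90:290,150:350],(400,400))]))
E
```

```text
t: 3.55
ee_pos: [0.5198, -0.2525, 0.328]
eef_rot: [-0.001, 0.999, 0.049, 0.0]
ft_force: [0.8, -0.2, 0.7]
finger_gap: 0.001
t: 3.85
ee_pos: [0.5919, -0.165, 0.3279]
eef_rot: [-0.001, 0.999, 0.049, 0.0]
ft_force: [0.3, 0.4, 0.8]
finger_gap: 0.0
t: 4.15
ee_pos: [0.6638, -0.0776, 0.3277]
eef_rot: [-0.001, 0.999, 0.049, 0.0]
ft_force: [-0.8, 0.4, 0.0]
finger_gap: 0.002
t: 4.45
ee_pos: [0.6622, 0.0058, 0.3278]
eef_rot: [-0.002, 0.999, 0.051, -0.0]
ft_force: [-0.0, 0.0, 0.8]
finger_gap: 0.0
t: 4.65
ee_pos: [0.6584, 0.0374, 0.328]
eef_rot: [-0.001, 0.999, 0.049, -0.0]
ft_force: [0.2, 0.1, 0.0]
finger_gap: -0.0
```

View pics/s1b.png

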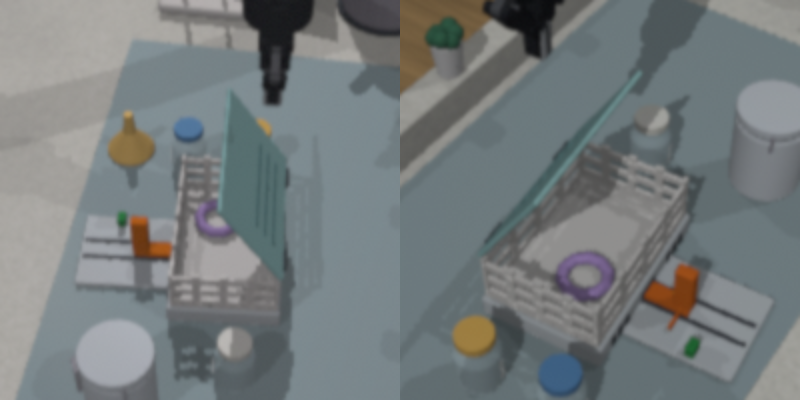

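The arm is above and beyond the lid, nothing has moved, and the tip at local x 47 mm agrees with the picture. Next I'll work out the arc.

```bash
python3 -m creep '[{"offset":[0,0,0.3],"angular":[0,0,0],"jaw":0},{"offset":[0,0,0.6],"angular":[0,0,0],"jaw":0},{"offset":[0,0,0.9],"angular":[0,0,0],"jaw":0},{"offset":[0,0,0.9],"angular":[0,0,0],"jaw":0}]'; python3 - <<'E'
from h import *
s=get_state();e=s['ee_pos'];p=np.load('p.npy');c,sn=np.cos(p[2]),np.sin(p[2]);d=e-[p[0],p[1],0]
lx=c*d[0]+sn*d[1];ly=-sn*d[0]+c*d[1];print(e,lx,ly)
for a in np.arange(1.1,-.06,-.1):
    x=.07-.13*np.cos(a)+.006*np.sin(a)+.011; z=.0985+.13*np.sin(a)+.006*np.cos(a)+.025
    print(round(a,2),np.round([(x-lx)/.08,(e[2]-z)/.08],2),np.round([x,z],3))
E
```

```text
t: 5.15
ee_pos: [0.6572, 0.0309, 0.2531]
eef_rot: [0.001, 0.999, 0.046, -0.003]
ft_force: [0.1, -1.3, 0.8]
finger_gap: 0.001
[0.65724678 0.03091641 0.2531032 ] 0.046156036491491886 -0.006159967245766729
1.1 [-0.23  0.14] [0.027 0.242]
1.0 [-0.38  0.21] [0.016 0.236]
0.9 [-0.52  0.3 ] [0.005 0.229]
0.8 [-0.64  0.4 ] [-0.005  0.221]
0.7 [-0.76  0.52] [-0.015  0.212]
0.6 [-0.86  0.64] [-0.023  0.202]
0.5 [-0.95  0.78] [-0.03   0.191]
0.4 [-1.03  0.92] [-0.036  0.18 ]
0.3 [-1.09  1.07] [-0.041  0.168]
0.2 [-1.14  1.22] [-0.045  0.155]
0.1 [-1.17  1.38] [-0.048  0.142]
-0.0 [-1.19  1.55] [-0.049  0.129]
```

```bash
python3 -m creep '[{"offset":[-0.12,0.07,0.07],"angular":[0,0,0],"jaw":0},{"offset":[-0.23,0.07,0.14],"angular":[0,0,0],"jaw":0},{"offset":[-0.3,0.07,0.17],"angular":[0,0,0],"jaw":0},{"offset":[-0.38,0.07,0.21],"angular":[0,0,0],"jaw":0},{"offset":[-0.45,0.07,0.25],"angular":[0,0,0],"jaw":0},{"offset":[-0.52,0.07,0.3],"angular":[0,0,0],"jaw":0},{"offset":[-0.58,0.07,0.35],"angular":[0,0,0],"jaw":0},{"offset":[-0.64,0.07,0.4],"angular":[0,0,0],"jaw":0},{"offset":[-0.7,0.07,0.46],"angular":[0,0,0],"jaw":0},{"offset":[-0.76,0.07,0.52],"angular":[0,0,0],"jaw":0}]'
python3 - <<'E'
from h import *
im=get_image('scene');save(im,'s2');D=get_image('side');save(D,'d2')
cv2.imwrite('pics/s2b.png',np.hstack([cv2.resize(im['color'][90:290,150:350],(400,400)),cv2.resize(D['color'][90:290,150:350],(400,400))]))
E
```

```text
t: 6.15
ee_pos: [0.5983, 0.0219, 0.2142]
eef_rot: [-0.0, 0.999, 0.047, -0.0]
ft_force: [-0.0, -0.3, 0.9]
finger_gap: -0.001
```

View pics/s2b.png

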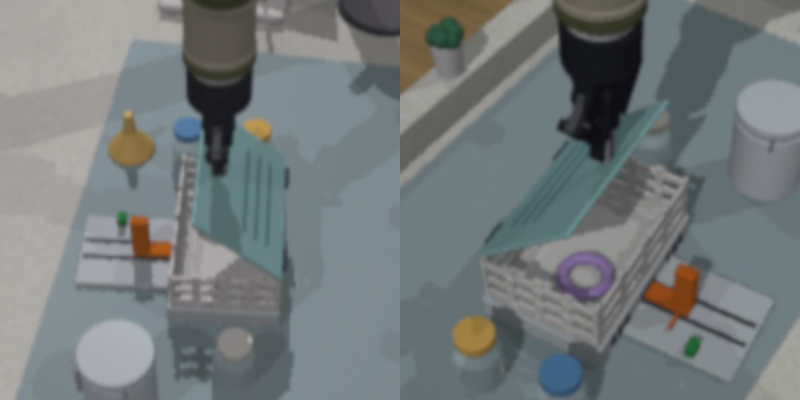

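The tip is on the lid's outer face and the lid has come down to about 0.7 rad. I'll continue the arc.

```bash
python3 -m creep '[{"offset":[-0.05,0,0.06],"angular":[0,0,0],"jaw":0},{"offset":[-0.1,0,0.12],"angular":[0,0,0],"jaw":0},{"offset":[-0.15,0,0.19],"angular":[0,0,0],"jaw":0},{"offset":[-0.19,0,0.26],"angular":[0,0,0],"jaw":0},{"offset":[-0.23,0,0.33],"angular":[0,0,0],"jaw":0},{"offset":[-0.27,0,0.4],"angular":[0,0,0],"jaw":0},{"offset":[-0.3,0,0.47],"angular":[0,0,0],"jaw":0},{"offset":[-0.33,0,0.55],"angular":[0,0,0],"jaw":0},{"offset":[-0.36,0,0.62],"angular":[0,0,0],"jaw":0},{"offset":[-0.38,0,0.7],"angular":[0,0,0],"jaw":0},{"offset":[-0.4,0,0.78],"angular":[0,0,0],"jaw":0},{"offset":[-0.41,0,0.86],"angular":[0,0,0],"jaw":0},{"offset":[-0.41,0,0.92],"angular":[0,0,0],"jaw":0},{"offset":[-0.41,0,0.98],"angular":[0,0,0],"jaw":0}]'
python3 -m creep '[{"offset":[0,0,0.04],"angular":[0,0,0],"jaw":0},{"offset":[0,0,0.07],"angular":[0,0,0],"jaw":0},{"offset":[0,0,0.07],"angular":[0,0,0],"jaw":0}]'
python3 - <<'E'
from h import *
im=get_image('scene');save(im,'s3');D=get_image('side');save(D,'d3');print(get_state()['ft_force'])
cv2.imwrite('pics/s3b.png',np.hstack([cv2.resize(im['color'][90:290,150:350],(400,400)),cv2.resize(D['color'][90:290,150:350],(400,400))]))
E
```

```text
t: 7.65
ee_pos: [0.5661, 0.0188, 0.1358]
eef_rot: [0.0, 0.999, 0.047, -0.0]
ft_force: [-0.2, 0.5, 0.2]
finger_gap: 0.002
t: 7.95
ee_pos: [0.5661, 0.0188, 0.1304]
eef_rot: [-0.0, 0.999, 0.047, -0.0]
ft_force: [-0.7, -0.9, -0.2]
finger_gap: 0.002
[-0.16347422 -1.58490024  0.16448159]
```

View pics/s3b.png

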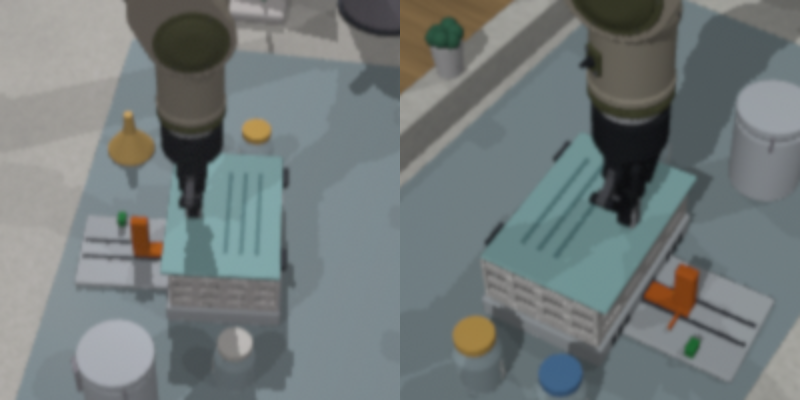

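Looks closed. I'll press down until force shows, to be sure.

```bash
python3 -m creep '[{"offset":[0,0,0.025],"angular":[0,0,0],"jaw":0},{"offset":[0,0,0.05],"angular":[0,0,0],"jaw":0},{"offset":[0,0,0.05],"angular":[0,0,0],"jaw":0}]'; python3 -m creep '[{"offset":[0,0,0.015],"angular":[0,0,0],"jaw":0},{"offset":[0,0,0.03],"angular":[0,0,0],"jaw":0},{"offset":[0,0,0.03],"angular":[0,0,0],"jaw":0}]'
```

```text
t: 8.35
ee_pos: [0.5664, 0.0188, 0.1292]
eef_rot: [0.0, 0.999, 0.047, 0.001]
ft_force: [-7.4, -0.1, 29.7]
finger_gap: -0.003
t: 8.65
ee_pos: [0.5664, 0.0188, 0.1288]
eef_rot: [0.0, 0.999, 0.047, 0.002]
ft_force: [-14.4, -0.7, 55.4]
finger_gap: -0.003
```

The force rises steeply at the closed height, so the lid is shut. Now lift, then compute the way to the handle.

```bash
python3 -m creep '[{"offset":[0,0,-0.15],"angular":[0,0,0],"jaw":0},{"offset":[0,0,-0.5],"angular":[0,0,0],"jaw":0.6},{"offset":[-0.4,0,-0.7],"angular":[0,0,0],"jaw":0.6},{"offset":[-0.9,-0.1,-0.7],"angular":[0,0,0],"jaw":0.6},{"offset":[-0.9,-0.1,-0.7],"angular":[0,0,0],"jaw":0.6},{"offset":[-0.9,-0.1,-0.7],"angular":[0,0,0],"jaw":0.6}]'; cat > rel.py <<'E'
from h import *
from fit import T
from scipy.spatial.transform import Rotation as Ro
s=get_state();q=s['eef_rot'];R=Ro.from_quat([q[1],q[2],q[3],q[0]]).as_matrix();p=np.load('p.npy')
H=T(p,[-.12,0,.065])[0]
print('t',s['t'],'ee',s['ee_pos'],'yaw',np.arctan2(R[1,0],R[0,0]),'want',p[2],'units',R.T@(H-s['ee_pos'])/.08)
E
python3 rel.py
```

```text
t: 9.25
ee_pos: [0.4934, 0.0201, 0.1808]
eef_rot: [0.0, 0.999, 0.047, 0.0]
ft_force: [0.7, -0.6, 0.2]
finger_gap: 0.604
t 9.25 ee [0.49338091 0.02008651 0.18078665] yaw 0.09445355870323886 want 0.09429199579284735 units [-0.02621261 -0.01898948  1.40980973]
```

```bash
python3 - <<'E'
from h import *
im=get_image('scene');save(im,'s4');D=get_image('side');save(D,'d4');W=get_image('wrist');save(W,'w4')
cv2.imwrite('pics/s4b.png',np.hstack([cv2.resize(im['color'][130:290,150:310],(400,400)),cv2.resize(D['color'][130:290,190:350],(400,400))]))
E
```

```text
(no output)
```

View pics/s4b.png

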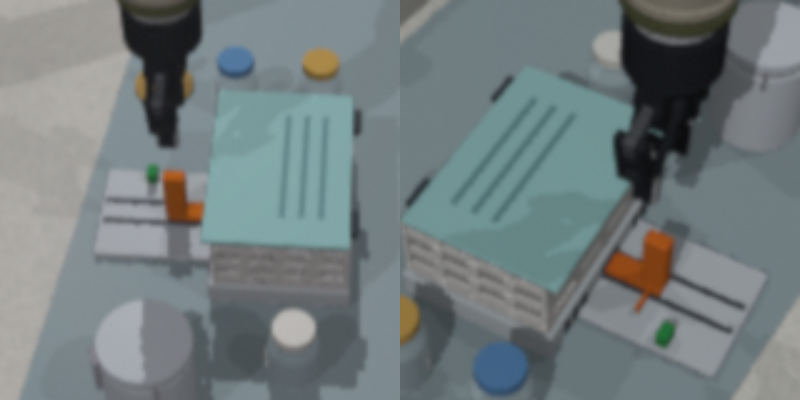

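View pics/w4.png

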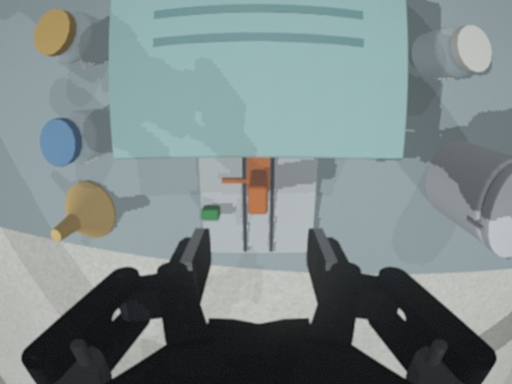

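The wrist view shows the handle midway between the fingers, with the pointer at (230,181) and the clip at (210,213). I'll measure the pull from it.

```bash
cat > meas.py <<'E'
from h import *
import sys
W=get_image('wrist');save(W,sys.argv[1]);p=np.load('p.npy')
fw=f(W);hsv=cv2.cvtColor(W['color'],cv2.COLOR_BGR2HSV)
def plane(uv,z):
    a,b=uv[0]-W['cx'],uv[1]-W['cy'];r=np.hypot(a,b);th=r/fw
    d=np.array([np.sin(th)*a/r,np.sin(th)*b/r,np.cos(th)]);R=np.array(W['R']);c=-R.T@np.array(W['t']);d=R.T@d
    X=c+d*(z-c[2])/d[2];q=X[:2]-p[:2];cc,s=np.cos(p[2]),np.sin(p[2]);return np.array([cc*q[0]+s*q[1],-s*q[0]+cc*q[1]])
g=cv2.inRange(hsv,(45,120,40),(85,255,255));o=cv2.inRange(hsv,(3,140,60),(16,255,255))
g[:150]=0;g[260:]=0
gy,gx=np.nonzero(g);print('green',gx.min(),gx.max(),gy.min(),gy.max(),gx.mean(),gy.mean())
for z in (.011,.019,.027):print(' z',z,plane((gx.mean(),gy.mean()),z),'ext',plane((gx.mean(),gy.min()-.5),z),plane((gx.mean(),gy.max()+.5),z))
o[:,:150]=0;o[:,330:]=0
oy,ox=np.nonzero(o);x0=ox.min();m=(ox<x0+7);print('pointer',x0,oy[m].min(),oy[m].max(),oy[m].mean())
print(' tip',plane((x0+3,oy[m].mean()),.019))
big=cv2.resize(W['color'][130:270,150:330],None,fx=4,fy=4,interpolation=cv2.INTER_CUBIC);cv2.imwrite('pics/'+sys.argv[1]+'z.png',big)
E
python3 meas.py w5
```

```text
Traceback (most recent call last):
  File "meas.py", line 11, in <module>
    gy,gx=np.nonzero(g);print('green',gx.min(),gx.max(),gy.min(),gy.max(),gx.mean(),gy.mean())
                                      ~~~~~~^^
ValueError: zero-size array to reduction operation minimum which has no identity
```

```bash
python3 - <<'E'
import cv2
i=cv2.imread('pics/w4.png');h=cv2.cvtColor(i,cv2.COLOR_BGR2HSV);print(h[213,205:218:3].tolist(),h[181,226:240:3].tolist())
E
sed -i 's/(45,120,40),(85,255,255)/(50,110,30),(80,255,255)/' meas.py; python3 - <<'E'
E

```

```text
[[68, 110, 144], [68, 111, 145], [68, 111, 143], [68, 110, 144], [67, 107, 126]] [[11, 141, 174], [11, 141, 174], [11, 138, 175], [11, 141, 174], [11, 138, 164]]
```

```bash
sed -i 's/(50,110,30)/(55,85,30)/; s/(3,140,60)/(3,100,60)/' meas.py; python3 meas.py w6
```

```text
green 202 218 207 218 209.9065934065934 212.93956043956044
 z 0.011 [-0.15813691  0.05035273] ext [-0.15090514  0.04994329] [-0.16448358  0.05072516]
 z 0.019 [-0.1549363   0.04893563] ext [-0.14790561  0.04853757] [-0.16110651  0.0492977 ]
 z 0.027 [-0.1517357   0.04751853] ext [-0.14490609  0.04713186] [-0.15772944  0.04787025]
pointer 222 179 181 180.05
 tip [-0.12018037  0.03211042]
```

View pics/w6z.png

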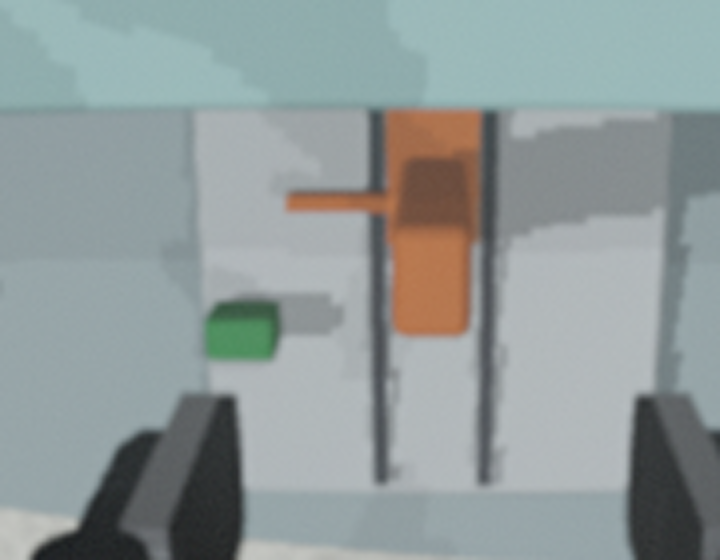

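The clip is at local x ≈ -0.153 in both the wrist view and the fit, and the pointer reads -0.120 as it should. The pull needed is about 33 mm. Next: descend and pinch.

```bash
python3 -m creep '[{"offset":[-0.02,-0.02,0.3],"angular":[0,0,0],"jaw":0.6},{"offset":[-0.02,-0.02,0.6],"angular":[0,0,0],"jaw":0.6},{"offset":[-0.02,-0.02,0.9],"angular":[0,0,0],"jaw":0.6},{"offset":[-0.02,-0.02,0.9],"angular":[0,0,0],"jaw":0.6}]'; python3 -m creep '[{"offset":[0,0,0.25],"angular":[0,0,0],"jaw":0.6},{"offset":[0,0,0.5],"angular":[0,0,0],"jaw":0.6},{"offset":[0,0,0.5],"angular":[0,0,0],"jaw":0.6}]'; python3 rel.py
```

```text
t: 9.9
ee_pos: [0.4911, 0.0215, 0.1058]
eef_rot: [0.0, 0.999, 0.047, -0.002]
ft_force: [-0.4, 1.3, 0.2]
finger_gap: 0.603
t: 10.2
ee_pos: [0.4916, 0.0215, 0.0673]
eef_rot: [0.0, 0.999, 0.047, -0.001]
ft_force: [0.1, 0.2, 0.6]
finger_gap: 0.6
t 10.2 ee [0.49165    0.02149278 0.06725428] yaw 0.09417899583299762 want 0.09429199579284735 units [-0.0051171   0.00062172 -0.0093093 ]
```

```bash
python3 -m creep '[{"offset":[0,0,0],"angular":[0,0,0],"jaw":0},{"offset":[0,0,0],"angular":[0,0,0],"jaw":0},{"offset":[0,0,0],"angular":[0,0,0],"jaw":0},{"offset":[0,0,0],"angular":[0,0,0],"jaw":0},{"offset":[0,0,0],"angular":[0,0,0],"jaw":0},{"offset":[0,0,0],"angular":[0,0,0],"jaw":0},{"offset":[0,0,0],"angular":[0,0,0],"jaw":0},{"offset":[0,0,0],"angular":[0,0,0],"jaw":0}]'; python3 - <<'E'
from h import *
im=get_image('scene');D=get_image('side');W=get_image('wrist');save(W,'w7')
cv2.imwrite('pics/s7b.png',np.hstack([cv2.resize(W['color'][130:290,150:310],(400,400)),cv2.resize(D['color'][130:290,190:350],(400,400))]))
E
```

```text
t: 11.0
ee_pos: [0.4926, 0.0207, 0.0696]
eef_rot: [0.0, 0.999, 0.046, 0.001]
ft_force: [0.0, -3.8, 6.6]
finger_gap: 0.18
```

View pics/s7b.png

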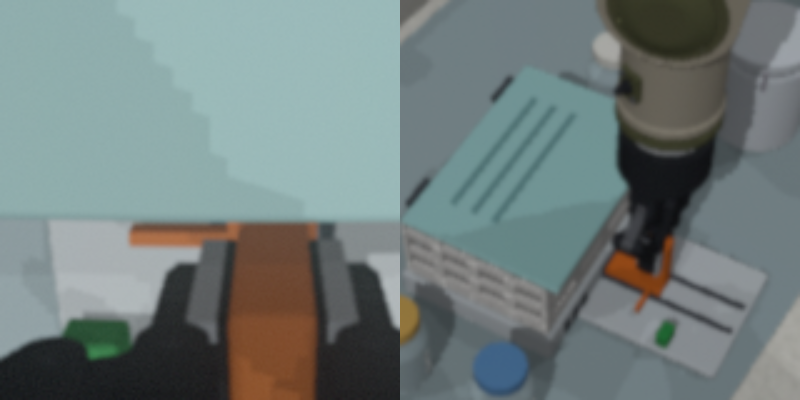

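The handle is pinched, with a gap of about 15 mm for a 16 mm block. Pull about 33 mm.

```bash
python3 -m creep '[{"offset":[-0.06,0,0],"angular":[0,0,0],"jaw":0},{"offset":[-0.12,0,0],"angular":[0,0,0],"jaw":0},{"offset":[-0.18,0,0],"angular":[0,0,0],"jaw":0},{"offset":[-0.24,0,0],"angular":[0,0,0],"jaw":0},{"offset":[-0.3,0,0],"angular":[0,0,0],"jaw":0},{"offset":[-0.36,0,0],"angular":[0,0,0],"jaw":0},{"offset":[-0.41,0,0],"angular":[0,0,0],"jaw":0},{"offset":[-0.41,0,0],"angular":[0,0,0],"jaw":0},{"offset":[-0.41,0,0],"angular":[0,0,0],"jaw":0},{"offset":[-0.41,0,0],"angular":[0,0,0],"jaw":0}]'; python3 rel.py; python3 meas.py w8; python3 - <<'E'
from h import *
D=get_image('side');S=get_image('scene');save(D,'d8');save(S,'s8')
cv2.imwrite('pics/s8b.png',np.hstack([cv2.resize(S['color'][180:260,180:260],(400,400),interpolation=cv2.INTER_CUBIC),cv2.resize(D['color'][210:290,260:340],(400,400),interpolation=cv2.INTER_CUBIC)]))
E
```

```text
t: 12.15
ee_pos: [0.4622, 0.0179, 0.0696]
eef_rot: [-0.0, 0.999, 0.046, 0.003]
ft_force: [6.7, -4.3, 3.6]
finger_gap: 0.175
t 12.15 ee [0.46224526 0.0179057  0.06956462] yaw 0.09252600868444485 want 0.09429199579284735 units [ 0.36490759 -0.0100638   0.02181612]
green 168 197 219 240 182.36101694915254 229.68813559322035
 z 0.011 [-0.15828654  0.05128233] ext [-0.15013452  0.05049052] [-0.1664438   0.05212274]
 z 0.019 [-0.15458608  0.04898232] ext [-0.14680129  0.04822618] [-0.16237586  0.04978487]
 z 0.027 [-0.15088561  0.04668231] ext [-0.14346807  0.04596184] [-0.15830792  0.047447  ]
pointer 202 221 227 224.04347826086956
 tip [-0.15037731  0.0338141 ]
```

View pics/s8b.png

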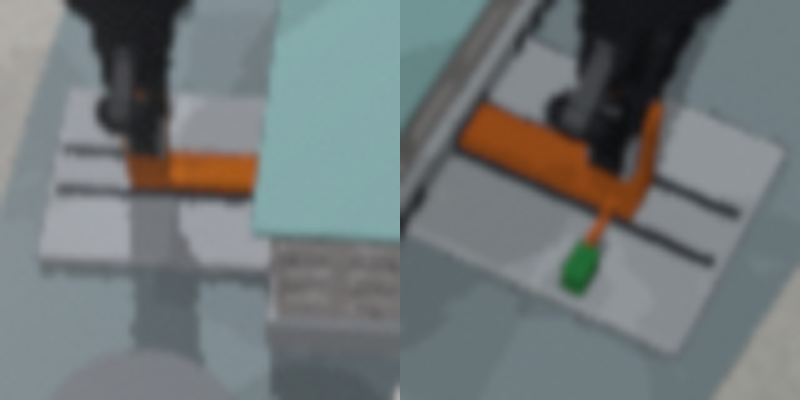

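View pics/w8z.png

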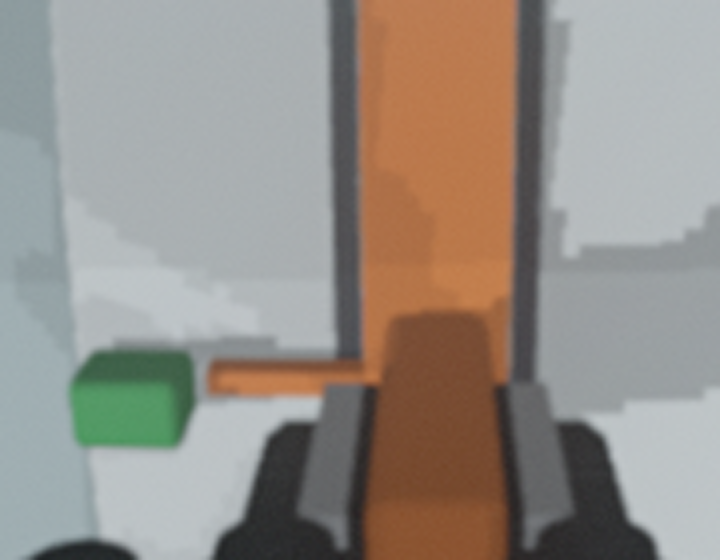

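The pointer is about 2–2.5 mm short of the clip's middle. In the wrist view the pointer's top is at row 226 and the clip's top face centre is at row 234. Pull slightly more.

```bash
python3 -m creep '[{"offset":[-0.015,0,0],"angular":[0,0,0],"jaw":0},{"offset":[-0.03,0,0],"angular":[0,0,0],"jaw":0},{"offset":[-0.03,0,0],"angular":[0,0,0],"jaw":0},{"offset":[-0.03,0,0],"angular":[0,0,0],"jaw":0},{"offset":[-0.03,0,0],"angular":[0,0,0],"jaw":0},{"offset":[-0.03,0,0],"angular":[0,0,0],"jaw":0}]'; python3 meas.py w9;python3 rel.py; python3 - <<'E'
from h import *
D=get_image('side');S=get_image('scene')
cv2.imwrite('pics/s9b.png',np.hstack([cv2.resize(S['color'][120:300,160:340],(400,400),interpolation=cv2.INTER_CUBIC),cv2.resize(D['color'][210:290,260:340],(400,400),interpolation=cv2.INTER_CUBIC)]))
E
```

```text
t: 12.9
ee_pos: [0.46, 0.0177, 0.0696]
eef_rot: [-0.0, 0.999, 0.046, 0.003]
ft_force: [6.0, -4.6, 3.3]
finger_gap: 0.183
green 168 196 215 237 181.9831081081081 226.59290540540542
 z 0.011 [-0.15829144  0.05132776] ext [-0.14957066  0.0504934 ] [-0.16643995  0.05215811]
 z 0.019 [-0.15469524  0.04902594] ext [-0.1463673   0.04822917] [-0.16247669  0.04981889]
 z 0.027 [-0.15109904  0.04672412] ext [-0.14316393  0.04596494] [-0.15851343  0.04747966]
pointer 202 221 227 224.0
 tip [-0.15263168  0.03381986]
t 12.95 ee [0.45995991 0.01771469 0.06956749] yaw 0.09257177224039027 want 0.09429199579284735 units [ 0.39356857 -0.00978347  0.0221015 ]
```

View pics/s9b.png

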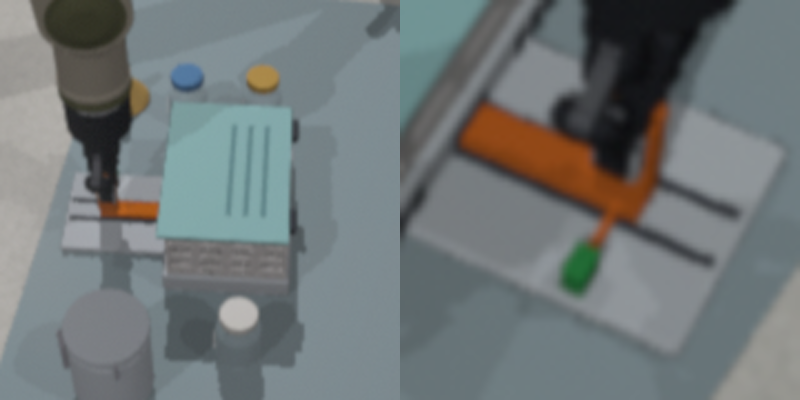

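View pics/w9z.png

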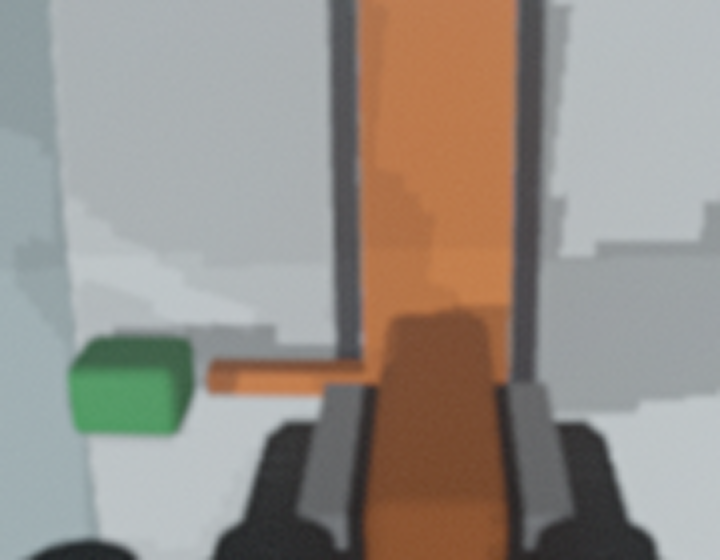

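The pointer now stands within about 1 mm of the clip's middle. The lid is flat and the rest is undisturbed. One hold to check that it stays still, then hand in.

```bash
python3 -m creep '[{"offset":[0,0,0],"angular":[0,0,0],"jaw":0},{"offset":[0,0,0],"angular":[0,0,0],"jaw":0},{"offset":[0,0,0],"angular":[0,0,0],"jaw":0},{"offset":[0,0,0],"angular":[0,0,0],"jaw":0},{"offset":[0,0,0],"angular":[0,0,0],"jaw":0},{"offset":[0,0,0],"angular":[0,0,0],"jaw":0},{"offset":[0,0,0],"angular":[0,0,0],"jaw":0},{"offset":[0,0,0],"angular":[0,0,0],"jaw":0}]'; python3 meas.py w10 | tail -2; python3 -c "
from workcell import sign_off
print(sign_off())"
```

```text
t: 13.85
ee_pos: [0.46, 0.0177, 0.0696]
eef_rot: [-0.0, 0.999, 0.046, 0.003]
ft_force: [6.4, -4.3, 2.8]
finger_gap: 0.177
pointer 202 221 227 224.0
 tip [-0.15262859  0.03381971]
the job is handed in; nothing more can be done
None
```

The lid is closed and the orange handle is held pulled out at the mark; I handed the job in at about 13.9 s, with the grip still on.

- **Lid:** I lowered it with the shut fingers along its arc, at about 0.5 rad/s. At the closed height I pressed a little further to make sure, and the force rose to about 55 N before I lifted off. That is more than was needed. It bore through the fingertips, not the gripper's body, and stayed under the 120 N wrist limit.
- **Handle:** I pinched it across its sides and pulled it about 33 mm. The first pull ended about 2 mm short, so I added a small second one.
- **Last checks:** The pointer reads -0.1526 to -0.153 m and the clip's middle about -0.1535 m in the sterilizer's frame. They agree to about 1 mm against the 6 mm allowed.
- **Holding still:** The pointer did not move over a 0.8 s hold, with a pull of about 6.4 N on the wrist and the fingers closed on the block.
- **Other things:** By eye, the jar and bottles looked unmoved in the last pictures. The funnel was partly hidden behind the arm and the teether is under the closed lid, so I could not check those two at the end. I did not measure any of their positions again, and no check failed.

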